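# Make up and lock a small printing forme

### The arm

A 6-joint arm with a two-finger parallel gripper is mounted at the origin on a cart in front of the work surface, level with it; the furniture and walls round the work are solid. World frame = base frame: x ahead of the robot, y to its left, z up, the work surface at z = 0. Lengths are in m, angles in rad, forces in N, time in s.
With the tool pointing down it reaches from about 0.3 to 0.875 m from the base axis. Payload 6.4 kg.
Tool frame: the origin (TCP) lies midway between the tips of the shut fingers; the grasp point (between the pads) lies 19 mm behind it; z points along the fingers, y is the line along which they close (so a half turn about z gives the same grasp; the last joint's range is limited). The gripper opens to 85 mm and grips with 20 to 120 N. Pads are 22 mm wide; open, the fingers measure 114 mm over their backs; the gripper's body (76 mm by 85 mm) begins 54 mm behind the grasp point. The pads swing forward as they close: fully open they stand 13 mm farther back than shut.
Start: joints at [1.116, 0.181, 1.607, -0, 1.354, -0.206], TCP at [0.142, 0.557, 0.231] pointing down, gripper open.
Joint ranges: [-2.99, 2.99], [-0.89, 2.07], [0.3, 2.58], [-1.14, 4.28], [0, 2.63], [-3.12, 3.12]. Speed limits (rad/s): [2.57, 2.57, 3.01, 3.14, 3.14, 3.14].

### API

Orientations are given as a unit quaternion [w, x, y, z].
In Python, from bench import ctrl gives the robot as it stands.
- The arm moves only by the tool drive_tool, never from a script. Its argument "plan" is a list that holds one entry, the list of rows, each a list of 4 numbers: the shift along the tool's x, y, z scaled (see below), then the turn about the tool's z scaled (see below). In form: [[[x, y, z, roll], ...]]. A call has 1 to 12 rows; each row is the pose to reach, as a shift and turn from the pose commanded when the call began, along the tool's axes at that moment, turning the shorter way round; what a row does not reach only later rows make up. The controller multiplies each number of a shift by 400 mm and each number of a turn by 180 degrees. A row lasts 1/12 s, in which the tool goes at most 41.7 mm and 7.16 degrees, less where a joint would pass 70% of its speed; a pose out of reach is approached as far as the arm can. A call with a number of a shift or a turn outside -1 to 1 is refused whole. A call with a gripper value outside its range is refused whole. "jaw" is the closure, from 0 (fully open) to 1 (shut), set as the call begins (left out, the last holds). The fingers move at their own pace and stop on an object; the grip force is fixed at half the most. Time passes only in rows, so rows that repeat a pose let the fingers close. It gives the time, the measured TCP pose, the force, the opening and the grip force at its end, in the units of the state.
- ctrl.get_obs(): the state, without advancing time (a new reading comes with each control period).
- ctrl.camera(name): name is "side" or "top"; returns (picture, depth): 384x512x3 uint8, red, green, blue; 384x512 float32, m along the optical axis (not along the pixel's ray), 0 where there is no reading.
- ctrl.camera_info(name): a dict with "camera_matrix" (3x3 intrinsics, pixels), "R" (3x3) and "t" (3): a world point X has camera coordinates R X + t. Camera axes: x right, y down, z forward; pixel columns grow to the right and rows downward; lengths in m; the calibration is good to about 2 mm. A picture is of the moment at which its call begins. camera_info takes no time and is no camera call.
- ctrl.hand_in(): hands the job in; it is judged then, once.
The state is a dict: "time_s": time; "q": joint angles; "dq": joint speeds; "joint_efforts": joint torques, N m; "eef_pos": TCP position; "eef_rot": TCP orientation; "wrist_force": force on the tool from outside, world axes, zero at the start; "torque": the same for the moment, N m; "opening": opening from 0.0 (shut) to 1.0 (fully open); "grasp_force": force on a finger pad.
Only numpy, scipy, OpenCV 4.12 (cv2) and the standard library are available. Lean on these libraries where they do the work, as an engineer would, in place of code of your own. Each camera call takes 0.05 s, during which the arm holds its last target. There are 200 camera calls.

### The job

Make up the forme in the grey lock-up bed: lay the ship block against the fixed head stop with its mast pointing at the stop, the wooden spacer next, across the bed, and then the two small cuts side by side, the copper sun nearer the robot and the blue moon behind it. All lie face up, square to the bed and on its floor; then slide the bar by its red knob toward the head stop until the whole row is closed up tight, and let go. Leave the eraser and the mixing cup where they are.

Things in the scene. Friction and masses are not known exactly. Their poses are not given: they have to be found in the camera images.
- forme_bed: Fixed lock-up bed: shallow steel tray, grey rails, 128 (x) x 250 (y) x 13 mm. Origin: centre of underside. +y: to the fixed head stop (plain end); the bar with the red knob starts at the -y end; +x: away from the robot. Floor top z = 4 mm; rails and stop 13 mm high. Channel x = -52 to +52 mm; stop's inner face y = +113 mm. Lies left or right on the desk, yaw to 0.35 rad
- lockup_bar (a joint): Slide of the lock-up bar along the bed's +y, m: 0 = fully back (starts at 0 to 0.015), limit 0.13. Bar 16 mm deep in y, spans the channel, top 21.5 mm above the desk; front face at bed y = -97 mm + value. About 3 N of friction; it stays where it is left. With the full row (60 + 20 + 40 mm) closed up tight it reads 0.090
- bar_knob (a point): Middle of the bar's upright red knob, 21 mm across, from 25 to 56 mm above the desk; this point is 41 mm above the desk. It moves with the bar, 8 mm behind its front face
- picture_block: Ship block: light wood with a pale blue-green lino face and a black sailing ship, 90 (x) x 60 (y) x 23 mm, loose. Origin: centre of its underside, +z up through the face, +y from the hull to the mast top. To be laid with +y along the bed's +y
- picture_mast (a point): Mast top on the ship block's face, 25 mm from its centre along its +y, 23 mm above its underside
- spacer: Brown wooden spacer (printer's furniture), 90 (x) x 20 (y) x 16 mm, loose, with a dark line along its top. Origin: centre of its underside. Lies across the bed between the ship block and the two cuts; either way round
- sun_cut: Small mounted cut with a copper face and a black sun, 40 x 40 x 23 mm, loose. Origin: centre of its underside. Goes to the side of the bed nearer the robot (bed -x); sides square to the bed, which way round does not matter
- moon_cut: Small mounted cut with a dark blue face, white crescent moon and stars, 40 x 40 x 23 mm, loose. Origin: centre of its underside. Goes behind the sun cut, on the far side of the bed (bed +x); sides square to the bed, which way round does not matter
- eraser: White eraser in a blue sleeve, 21 x 42 x 13 mm, lying loose amid the pieces on the green cutting mat on a board (220 x 290 mm, top 5 mm above the desk, fixed), on which the four pieces start. Origin: centre of its underside. Leave it
- mix_cup: White mixing cup, 44 mm across, 32 mm high, loose, in front of the bed. Origin: centre of its underside. Leave it
Mind the look-alikes: they are no part of the job. Several things have the shape of the spacer; the one meant has the colours described above.

How it is judged:
At the end, for the whole second after the job is handed in: Bar joint over 0.086. In the bed frame, y within 6 mm: ship block 83 (mast to the stop), spacer 43, both cuts 13; sun x below -6 mm, moon above 6 mm. All four in the channel, on the floor, tilt under 0.1, square within 0.14 rad, released, at rest (value of joint lockup_bar above 0.086 m and y of picture_mast in the frame of forme_bed above 0.1 m and y of picture_block in the frame of forme_bed between 0.077 and 0.089 m and x of picture_block in the frame of forme_bed between -0.04 and 0.04 m and z of picture_block in the frame of forme_bed between 0.001 and 0.008 m and angle between each of picture_block, spacer, sun_cut, moon_cut's own z axis and vertical below 0.1 rad and angle between the x axis of each of picture_block, spacer and the x axis of forme_bed, either way round below 0.14 rad and linear speed of each of picture_block, spacer, sun_cut, moon_cut below 0.02 m/s and y of spacer in the frame of forme_bed between 0.037 and 0.049 m and x of spacer in the frame of forme_bed between -0.04 and 0.04 m and z of spacer in the frame of forme_bed between 0.001 and 0.008 m and y of sun_cut in the frame of forme_bed between 0.007 and 0.019 m and x of sun_cut in the frame of forme_bed between -0.04 and 0.04 m and z of sun_cut in the frame of forme_bed between 0.001 and 0.008 m and (angle between the x axis of sun_cut and the x axis of forme_bed, either way round below 0.14 rad or angle between the x axis of sun_cut and the y axis of forme_bed, either way round below 0.14 rad) and y of moon_cut in the frame of forme_bed between 0.007 and 0.019 m and x of moon_cut in the frame of forme_bed between -0.04 and 0.04 m and z of moon_cut in the frame of forme_bed between 0.001 and 0.008 m and (angle between the x axis of moon_cut and the x axis of forme_bed, either way round below 0.14 rad or angle between the x axis of moon_cut and the y axis of forme_bed, either way round below 0.14 rad) and x of sun_cut in the frame of forme_bed below -0.006 m and x of moon_cut in the frame of forme_bed above 0.006 m); the robot touches nothing.
It fails at once if the eraser is shifted more than 20 mm (distance of eraser from where it was at the start of the episode above 0.02 m).
It fails at once if the mixing cup is shifted more than 20 mm (distance of mix_cup from where it was at the start of the episode above 0.02 m).
It also fails if it takes over 96 s, if anything falls off the work surface, if the arm or the gripper's body presses on something with over 40 N, if the wrist force passes 120 N, or if a joint passes its speed limit or range.

## Working session

There is one attempt and no reset: what is moved stays moved. The work goes in short steps, Python scripts to look and compute and a tool call to move; the robot and the scene stay as the last step left them, time stands still between calls to the robot, and variables do not carry over. Pictures are saved under pics/ and viewed, at most 16 in all, crops included, and the job is handed in when it is done.

Besides the shell and the picture viewer there is one more tool, called after "Call:" as name([rows], argument=value, ...), one row to a line, values as JSON. drive_tool: Moves the arm, as the interface text tells. Its arguments: {"type":"object","properties":{"plan":{"type":"array"},"jaw":{"type":"number"}},"required":["plan"]}

```bash
mkdir -p pics; python3 - <<'E'
from bench import ctrl
import cv2,numpy as np
for n in("top","side"):
    p,d=ctrl.camera(n); cv2.imwrite(f"pics/{n}0.png",p[:,:,::-1]); np.save(f"pics/{n}0.npy",d)
    i=ctrl.camera_info(n); print(n,np.round(i["camera_matrix"],1).tolist(),np.round(i["R"],3).tolist(),np.round(i["t"],3))
o=ctrl.get_obs();print({k:np.round(v,3).tolist() for k,v in o.items()})
E
```

```text
top [[448.9, 0.0, 254.6], [0.0, 448.9, 187.4], [0.0, 0.0, 1.0]] [[0.012, -1.0, -0.007], [-0.982, -0.01, -0.188], [0.188, 0.009, -0.982]] [0.197 0.488 1.58 ]
side [[388.7, 0.0, 251.6], [0.0, 388.7, 192.3], [0.0, 0.0, 1.0]] [[-0.994, -0.106, -0.016], [-0.055, 0.634, -0.771], [0.092, -0.766, -0.636]] [ 0.498 -0.072  1.571]
{'time_s': 0.1, 'q': [1.116, 0.181, 1.608, 0.0, 1.354, -0.206], 'dq': [0.001, -0.0, 0.001, -0.002, 0.0, 0.001], 'joint_efforts': [-0.0, -44.588, -35.224, -0.0, 0.004, -0.0], 'eef_pos': [0.141, 0.557, 0.23], 'eef_rot': [-0.0, 0.124, 0.992, -0.001], 'wrist_force': [0.114, 0.191, 0.385], 'torque': [0.062, 0.023, 0.039], 'grasp_force': 0.0, 'opening': 1.002}
```

```bash
ls; python3 - <<'E'
import cv2
for n in("top","side"):
    a=cv2.imread(f"pics/{n}0.png"); cv2.imwrite(f"pics/{n}0b.png",cv2.resize(a,(768,576),interpolation=cv2.INTER_CUBIC))
E
```

```text
pics
```

View pics/top0b.png

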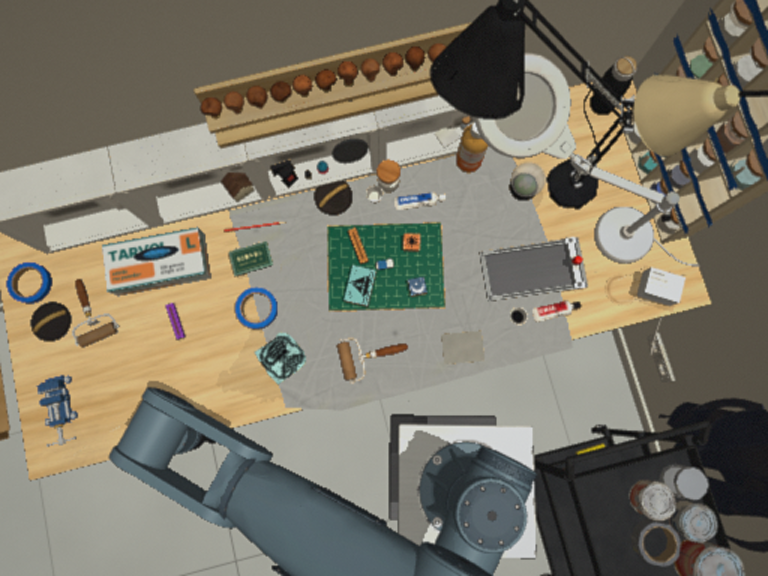

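View pics/side0b.png

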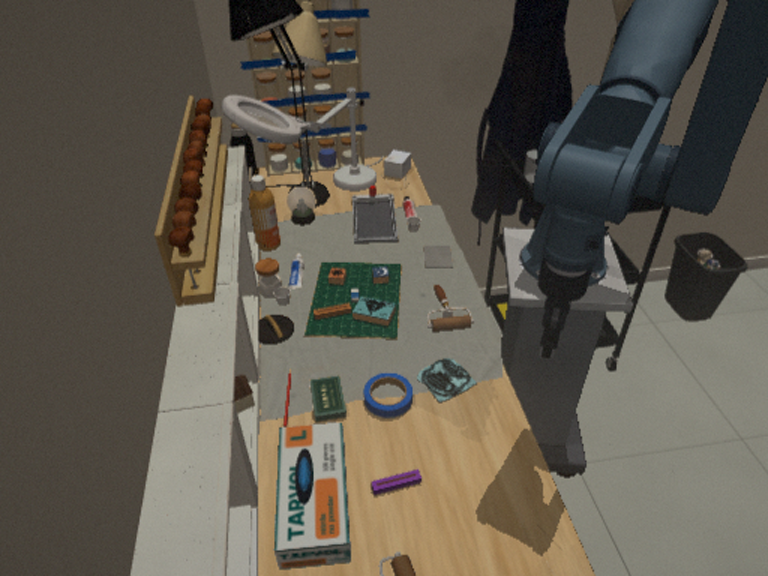

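The top view at 768 px shows the mat in the middle: ship block (360,285), spacer (358,245), eraser (385,265), sun (411,241) and moon (416,287). The bed is on the right (y<0), with its knob at (577,260) on the right, so the head stop is on the left (+y). The cup is at (519,316).

Candidates that could be confused:
- **Spacer:** brown bar (358,245), purple bar (176,321), red pencil (255,226).
- **Ship:** block on the mat (360,285), against the lino piece at (281,356) and the green box at (250,258).

I choose the ones on the mat and check them in a close crop.

```bash
python3 - <<'E'
import cv2
a=cv2.imread("pics/top0.png")[140:225,212:402]
cv2.imwrite("pics/c0.png",cv2.resize(a,None,fx=4.2,fy=4.2,interpolation=cv2.INTER_CUBIC))
a=cv2.imread("pics/side0.png")[110:230,195:305]
cv2.imwrite("pics/c1.png",cv2.resize(a,None,fx=5,fy=5,interpolation=cv2.INTER_CUBIC))
E
```

```text
(no output)
```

View pics/c0.png

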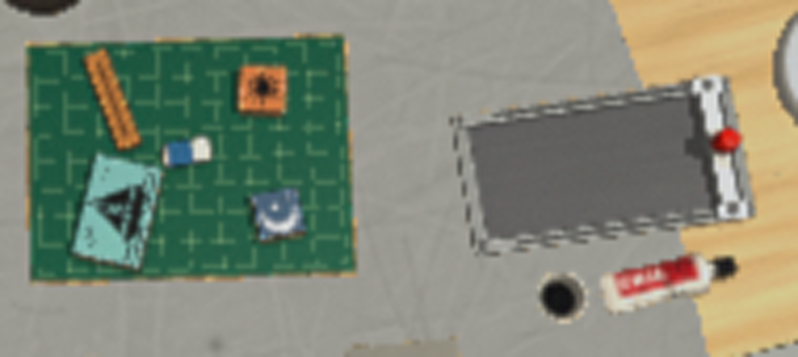

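View pics/c1.png

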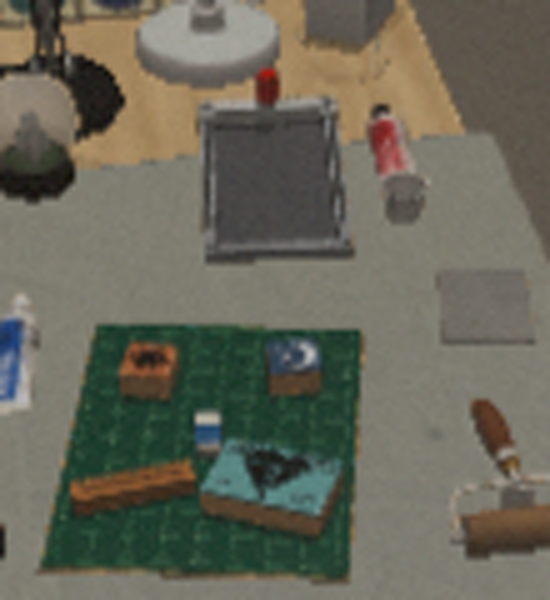

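```bash
cat > h.py <<'E'
import cv2,numpy as np
from bench import ctrl
def grab(n):
    p,d=ctrl.camera(n); return p,d
def ray(n,uv,z):
    i=ctrl.camera_info(n); K,R,t=map(np.array,(i["camera_matrix"],i["R"],i["t"]))
    uv=np.atleast_2d(np.asarray(uv,float)); c=-R.T@t
    d=(np.linalg.inv(K)@np.c_[uv,np.ones(len(uv))].T).T@R
    return (c+d*((z-c[2])/d[:,2])[:,None])[:,:2]
def proj(n,X):
    i=ctrl.camera_info(n); c=np.array(i["R"])@np.asarray(X,float)+i["t"]; q=np.array(i["camera_matrix"])@c; return q[:2]/q[2]
def rect(n,z,p=None,box=(0.3,0.7,-0.4,0.35),s=1000):
    "image warped to the world plane z; row=(x1-x)*s, col=(y1-y)*s"
    p=grab(n)[0] if p is None else p
    x0,x1,y0,y1=box; W=np.array([[x1,y1],[x1,y0],[x0,y0],[x0,y1]])
    src=np.float32([proj(n,[*w,z]) for w in W]); dst=np.float32([[(y1-w[1])*s,(x1-w[0])*s] for w in W])
    return cv2.warpPerspective(p,cv2.getPerspectiveTransform(src,dst),(int((y1-y0)*s),int((x1-x0)*s)),flags=cv2.INTER_CUBIC)
def blob(n,p,z,lo,hi,box,close=0,ww=None):
    "largest HSV blob inside world box, as minAreaRect on plane z"
    r=rect(n,z,p,box,s=1000); m=cv2.inRange(cv2.cvtColor(r,cv2.COLOR_RGB2HSV),np.array(lo),np.array(hi))
    if close: m=cv2.morphologyEx(m,cv2.MORPH_CLOSE,np.ones((close,close)))
    c=max(cv2.findContours(m,cv2.RETR_EXTERNAL,cv2.CHAIN_APPROX_NONE)[0],key=cv2.contourArea)
    (u,v),(w,h),a=cv2.minAreaRect(c); b=cv2.boxPoints(((u,v),(w,h),a))
    C=np.array([box[1]-v/1000,box[3]-u/1000]); P=np.c_[box[1]-b[:,1]/1000,box[3]-b[:,0]/1000]
    e=P[1]-P[0],P[2]-P[1]; L=max(e,key=np.linalg.norm)
    return C,sorted((w,h)),np.degrees(np.arctan2(L[1],L[0]))%180,P
E
python3 - <<'E'
from h import *
for n in("top","side"):
    p=cv2.imread(f"pics/{n}0.png")[:,:,::-1].copy()
    for X in([.45,.1],):print(n,"px",proj(n,[*X,0]).round())
    M=blob(n,p,.005,(65,90,30),(85,255,160),(.25,.7,-.05,.35),9); print("mat",M[0].round(4),np.round(M[1]),M[2].round(1))
    x,y=M[0]; B=(x-.11,x+.11,y-.145,y+.145)
    for k,z,lo,hi in(("ship",.028,(80,40,110),(97,140,255)),("spacer",.021,(8,140,100),(16,255,255)),("eraser",.018,(100,120,100),(115,255,255))):
        r=blob(n,p,z,lo,hi,B,9); print(k,r[0].round(4),np.round(r[1]),r[2].round(1),r[3].round(3).tolist())
    for k,z,lo,hi in(("sun",.028,(5,120,100),(16,255,255)),("moon",.028,(100,60,30),(125,255,255))):
        r=blob(n,p,z,lo,hi,(x-.11,x+.11,y-.145,y-.01),9); print(k,r[0].round(4),np.round(r[1]),r[2].round(1))
    Bb=(.3,.62,-.4,-.05)
    r=blob(n,p,.041,(0,180,100),(4,255,255),(.4,.6,-.4,-.25)); print("knob",r[0].round(4),np.round(r[1]))
    cv2.imwrite(f"pics/w{n}.png",cv2.resize(rect(n,.013,p,(.38,.6,-.36,-.06)),None,fx=1.25,fy=1.25)[:,:,::-1])
    cv2.imwrite(f"pics/m{n}.png",cv2.resize(rect(n,.028,p,(x-.11,x+.11,y-.145,y+.145)),None,fx=1.25,fy=1.25)[:,:,::-1])
a=np.vstack([cv2.imread("pics/wtop.png"),cv2.imread("pics/wside.png")]);b=np.vstack([cv2.imread("pics/mtop.png"),cv2.imread("pics/mside.png")])
cv2.imwrite("pics/c2.png",np.hstack([a,b])); print(a.shape,b.shape)
E
```

```text
top px [282. 199.]
mat [0.5332 0.1956] [212. 284.] 92.3
ship [0.4809 0.2576] [61. 92.] 166.9 [[0.443, 0.298], [0.533, 0.277], [0.519, 0.217], [0.429, 0.238]]
spacer [0.5807 0.2647] [21. 90.] 21.4 [[0.619, 0.291], [0.626, 0.272], [0.543, 0.239], [0.535, 0.258]]
eraser [0.5341 0.2035] [18. 19.] 8.1 [[0.542, 0.214], [0.545, 0.196], [0.526, 0.193], [0.523, 0.211]]
sun [0.5899 0.1323] [42. 42.] 176.1
moon [0.479 0.118] [37. 39.] 102.8
knob [ 0.545 -0.272] [16. 20.]
side px [262. 184.]
mat [0.535  0.1968] [214. 283.] 92.4
ship [0.4824 0.2608] [57. 88.] 166.6 [[0.446, 0.299], [0.532, 0.278], [0.519, 0.223], [0.433, 0.243]]
spacer [0.5836 0.2673] [21. 89.] 21.3 [[0.621, 0.293], [0.629, 0.274], [0.546, 0.242], [0.538, 0.261]]
eraser [0.5371 0.2054] [17. 17.] 9.5 [[0.544, 0.215], [0.547, 0.199], [0.53, 0.196], [0.527, 0.212]]
sun [0.5918 0.1345] [40. 43.] 86.5
moon [0.4874 0.1207] [27. 38.] 101.7
knob [ 0.5478 -0.2875] [14. 21.]Traceback (most recent call last):
  File "<stdin>", line 15, in <module>
    return _nx.concatenate(arrs, 0, dtype=dtype, casting=casting)
           ~~~~~~~~~~~~~~~^^^^^^^^^^^^^^^^^^^^^^^^^^^^^^^^^^^^^^^
ValueError: all the input array dimensions except for the concatenation axis must match exactly, but along dimension 1, the array at index 0 has size 361 and the array at index 1 has size 362
```

```bash
python3 - <<'E'
import cv2,numpy as np
from h import *
f=lambda n:cv2.resize(cv2.imread(f"pics/{n}.png"),(375,275))
cv2.imwrite("pics/c2.png",np.vstack([np.hstack([f("wtop"),f("mtop")]),np.hstack([f("wside"),cv2.resize(cv2.imread("pics/mtop.png")[120:275,0:180] if 0 else rect("side",.028,cv2.imread("pics/side0.png"),(.425,.535,.185,.335)),(375,275))])]))
for n in("top","side"):
    p=cv2.imread(f"pics/{n}0.png")[:,:,::-1].copy()
    r=blob(n,p,.004,(0,0,40),(180,60,105),(.40,.58,-.27,-.09),3); print(n,"floor",r[0].round(4),np.round(r[1]),r[2].round(1),r[3].round(3).tolist())
    r=blob(n,p,.028,(80,40,110),(97,140,255),(.42,.54,.2,.31),9);C,a=r[0],np.radians(r[2]-180)
    im=rect(n,.028,p,(C[0]-.055,C[0]+.055,C[1]-.04,C[1]+.04)); g=cv2.cvtColor(im,cv2.COLOR_RGB2GRAY)
    v,u=np.where(g<60); P=np.c_[.055-v/1000,.04-u/1000]@np.array([[np.cos(a),-np.sin(a)],[np.sin(a),np.cos(a)]])
    P=P[(abs(P[:,0])<.035)&(abs(P[:,1])<.026)]
    for lo in range(-26,26,4):
        q=P[(P[:,1]*1e3>=lo)&(P[:,1]*1e3<lo+4)]; print(lo,len(q),(q[:,0].min()*1e3).round() if len(q) else '',(q[:,0].max()*1e3).round() if len(q) else '')
E
```

```text
top floor [ 0.5225 -0.1795] [115. 179.] 90.0 [[0.5799999833106995, -0.09000000357627869], [0.5799999833106995, -0.26899999380111694], [0.4650000035762787, -0.26899999380111694], [0.4650000035762787, -0.09000000357627869]]
-26 0  
-22 63 -17.0 19.0
-18 171 -21.0 23.0
-14 50 -15.0 23.0
-10 6 9.0 14.0
-6 87 -15.0 18.0
-2 68 -13.0 17.0
2 50 -10.0 14.0
6 28 -8.0 11.0
10 20 -2.0 9.0
14 0  
18 0  
22 0  
side floor [ 0.52   -0.1795] [120. 179.] 90.0 [[0.5799999833106995, -0.09000000357627869], [0.5799999833106995, -0.26899999380111694], [0.46000000834465027, -0.26899999380111694], [0.46000000834465027, -0.09000000357627869]]
-26 113 -20.0 21.0
-22 175 -21.0 26.0
-18 191 -22.0 26.0
-14 151 -17.0 25.0
-10 131 -17.0 23.0
-6 124 -15.0 21.0
-2 104 -12.0 19.0
2 80 -9.0 15.0
6 60 -7.0 12.0
10 24 2.0 9.0
14 10 1.0 5.0
18 5 0.0 2.0
22 0
```

View pics/c2.png

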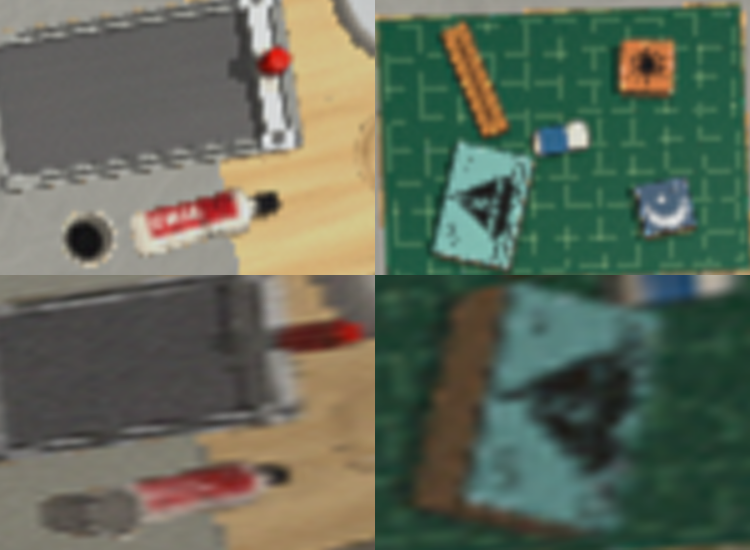

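Rectified views: hull is on the right (world -y) and the sails taper to the left, so the mast points to world +y and block yaw ≈ -13°. The pieces are clear, and the bed is turned by about +8°. Now I fit the bed edges.

```bash
python3 - <<'E'
from h import *
for n in("top","side"):
    p=cv2.imread(f"pics/{n}0.png")[:,:,::-1].copy()
    g=cv2.cvtColor(p,cv2.COLOR_RGB2GRAY); uv=[proj(n,[.51,-.16,.004]),proj(n,[.56,-.03,0]),proj(n,[.40,-.10,0])]
    print(n,[(g[int(v),int(u)],) for u,v in uv])
    box=(.38,.64,-.36,-.05); r=cv2.cvtColor(rect(n,.004,p,box),cv2.COLOR_RGB2GRAY)
    t,m=cv2.threshold(r,105,255,cv2.THRESH_BINARY_INV); m=cv2.morphologyEx(m,cv2.MORPH_OPEN,np.ones((9,9)))
    k,l,s,c=cv2.connectedComponentsWithStats(m); i=l[int((.64-.51)*1000),int((-.05+.16)*1000)]; print("floor label",i,s[i])
    cv2.imwrite(f"pics/f{n}.png",(l==i).astype(np.uint8)*255)
    if i:
        cn=max(cv2.findContours((l==i).astype(np.uint8),cv2.RETR_EXTERNAL,cv2.CHAIN_APPROX_NONE)[0],key=cv2.contourArea)
        P=cv2.boxPoints(cv2.minAreaRect(cn)); print(cv2.minAreaRect(cn)); print(np.c_[.64-P[:,1]/1000,-.05-P[:,0]/1000].round(4).tolist())
    cup=blob(n,p,.032,(0,0,0),(180,255,70),(.40,.47,-.21,-.13)); print("cup",cup[0].round(3),np.round(cup[1]))
d=np.load("pics/top0.npy"); i=ctrl.camera_info("top");K,R,t=map(np.array,(i["camera_matrix"],i["R"],i["t"]))
v,u=np.mgrid[0:384,0:512]; X=(np.stack([(u-K[0,2])*d/K[0,0],(v-K[1,2])*d/K[1,1],d],-1)-t)@R
for nm,(x0,x1,y0,y1) in dict(desk=(.38,.42,-.05,.05),floor=(.48,.54,-.2,-.12),sun=(.58,.6,.125,.14)).items():
    q=X[(X[...,0]>x0)&(X[...,0]<x1)&(X[...,1]>y0)&(X[...,1]<y1)]; print(nm,len(q),q[:,2].mean().round(4),q[:,2].std().round(4))
E
```

```text
top [(np.uint8(97),), (np.uint8(160),), (np.uint8(154),)]
floor label 1 [    6    46   233   130 21644]
((125.1962661743164, 109.42340087890625), (107.99065399169922, 232.8181610107422), 80.65532684326172)
[[0.5649999976158142, -0.051600001752376556], [0.6028000116348267, -0.28130000829696655], [0.49619999527931213, -0.298799991607666], [0.45840001106262207, -0.06909999996423721]]
cup [ 0.41  -0.134] [ 8. 16.]
side [(np.uint8(72),), (np.uint8(126),), (np.uint8(126),)]
floor label 1 [    0     0   310   194 31488]
((155.1806640625, 102.94308471679688), (144.96311950683594, 341.53021240234375), 77.27564239501953)
[[0.5701000094413757, -0.022600000724196434], [0.6453999876976013, -0.35580000281333923], [0.5040000081062317, -0.38769999146461487], [0.4287000000476837, -0.05460000038146973]]
cup [ 0.47  -0.134] [1. 7.]
desk 299 0.0015 0.0038
floor 345 0.0043 0.0042
sun 20 0.0275 0.0037
```

```bash
python3 - <<'E'
from h import *
a=np.radians(9.3); e=np.array([[np.cos(a),-np.sin(a)],[np.sin(a),np.cos(a)]]) # cols bed x,y
O=np.array([.5117,-.0604])-e[:,1]*.113; print("O",O)
for n in("top","side"):
    p=cv2.imread(f"pics/{n}0.png")[:,:,::-1].copy(); g=cv2.cvtColor(p,cv2.COLOR_RGB2GRAY)
    bx=np.arange(-75,75); by=np.arange(-130,135)
    src=[np.r_[O+e@np.array(c)/1000,.013] for c in((-75,-130),(75,-130),(75,135),(-75,135))]
    H=cv2.getPerspectiveTransform(np.float32([[0,0],[0,150],[265,150],[265,0]]),np.float32([proj(n,s) for s in src]))
    w=cv2.warpPerspective(g,H,(265,150),flags=cv2.INTER_LINEAR|cv2.WARP_INVERSE_MAP).astype(float)
    cv2.imwrite(f"pics/b{n}.png",w)
    for lo,hi in((-60,-20),(50,90)):
        q=w[:,lo+130:hi+130].mean(1); print(n,"x prof at y",lo,hi,[(int(bx[i]),int(q[i])) for i in list(range(5,35,2))+list(range(115,148,2))])
    for lo,hi in((-40,-10),(10,40)):
        q=w[lo+75:hi+75].mean(0); print(n,"y prof at x",lo,hi,[(int(by[i]),int(q[i])) for i in list(range(4,52,3))+list(range(228,264,2))])
E
python3 - <<'E'
import cv2,numpy as np
a=np.vstack([cv2.imread("pics/btop.png"),cv2.imread("pics/bside.png")]); cv2.imwrite("pics/c3.png",cv2.resize(a,(530,600)))
E
```

```text
O [ 0.52996123 -0.1719147 ]
top x prof at y -60 -20 [(-70, 154), (-68, 142), (-66, 134), (-64, 136), (-62, 123), (-60, 105), (-58, 111), (-56, 124), (-54, 117), (-52, 106), (-50, 102), (-48, 100), (-46, 100), (-44, 100), (-42, 100), (40, 96), (42, 95), (44, 94), (46, 91), (48, 89), (50, 102), (52, 121), (54, 116), (56, 103), (58, 108), (60, 128), (62, 145), (64, 155), (66, 161), (68, 163), (70, 163), (72, 163)]
top x prof at y 50 90 [(-70, 153), (-68, 147), (-66, 135), (-64, 137), (-62, 137), (-60, 118), (-58, 111), (-56, 127), (-54, 131), (-52, 115), (-50, 105), (-48, 100), (-46, 98), (-44, 98), (-42, 98), (40, 95), (42, 95), (44, 94), (46, 91), (48, 89), (50, 99), (52, 123), (54, 128), (56, 112), (58, 109), (60, 125), (62, 142), (64, 151), (66, 153), (68, 154), (70, 154), (72, 154)]
top y prof at x -40 -10 [(-126, 181), (-123, 164), (-120, 152), (-117, 146), (-114, 129), (-111, 123), (-108, 187), (-105, 209), (-102, 211), (-99, 210), (-96, 190), (-93, 115), (-90, 71), (-87, 63), (-84, 76), (-81, 96), (98, 97), (100, 97), (102, 98), (104, 97), (106, 97), (108, 96), (110, 96), (112, 
[... 1549 characters left out ...]
04, 71), (106, 73), (108, 75), (110, 78), (112, 81), (114, 87), (116, 94), (118, 101), (120, 107), (122, 107), (124, 106), (126, 105), (128, 98), (130, 85), (132, 72)]
side y prof at x 10 40 [(-126, 144), (-123, 146), (-120, 149), (-117, 151), (-114, 149), (-111, 146), (-108, 141), (-105, 120), (-102, 97), (-99, 77), (-96, 76), (-93, 76), (-90, 77), (-87, 76), (-84, 74), (-81, 73), (98, 70), (100, 70), (102, 70), (104, 70), (106, 71), (108, 72), (110, 75), (112, 79), (114, 83), (116, 87), (118, 91), (120, 96), (122, 100), (124, 97), (126, 86), (128, 74), (130, 63), (132, 60)][ WARN:0@0.318] global loadsave.cpp:1063 imwrite_ Unsupported depth image for selected encoder is fallbacked to CV_8U.
```

View pics/c3.png

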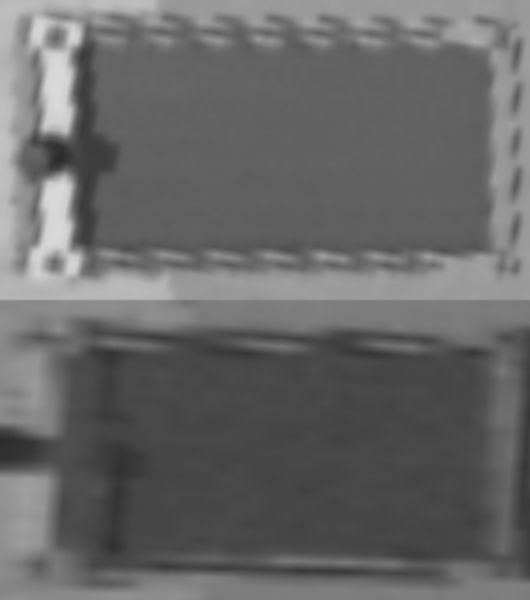

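```bash
cat >> h.py <<'E'
A=np.radians(8.8); O=np.array([.5296,-.1694])
def bed(x,y): return O+np.array([[np.cos(A),-np.sin(A)],[np.sin(A),np.cos(A)]])@[x/1000,y/1000]
BY=98.8
from scipy.spatial.transform import Rotation as Ro
def plan(*wps):
    "world waypoints (x,y,z,angle of tool y in deg) -> row numbers"
    o=ctrl.get_obs(); q=o["eef_rot"]; R=Ro.from_quat([q[1],q[2],q[3],q[0]]).as_matrix(); P=np.array(o["eef_pos"])
    y0=np.degrees(np.arctan2(R[1,1],R[0,1])); print("t %.2f"%o["time_s"],"at",P.round(4),"yaw %.2f"%y0,"tilt %.2f"%np.degrees(np.arccos(-R[2,2])),"open %.3f"%o["opening"])
    for x,y,z,a in wps:
        s=R.T@(np.array([x,y,z])-P)/.4; r=-((a-y0+90)%180-90)/180
        print((*s.round(3),r.round(4)),"rows>=%.1f"%max(np.linalg.norm(s)*.4/.0417,abs(r)*180/7.16))
E
python3 - <<'E'
from h import *
plan((.4817,.259,.12,76.9),(.4817,.259,.05,76.9))
for n,c in dict(ship=(0,61),spacer=(0,1),sun=(-26,-49),moon=(26,-49),knob=(0,-104)).items(): print(n,bed(*c).round(4))
E
```

```text
t 0.10 at [0.1414 0.5569 0.2305] yaw 75.74 tilt 0.09 open 1.002
(np.float64(-1.008), np.float64(-0.512), np.float64(0.277), np.float64(-0.0064)) rows>=11.2
(np.float64(-1.008), np.float64(-0.512), np.float64(0.452), np.float64(-0.0064)) rows>=11.7
ship [ 0.5203 -0.1091]
spacer [ 0.5294 -0.1684]
sun [ 0.5114 -0.2218]
moon [ 0.5628 -0.2138]
knob [ 0.5455 -0.2722]
```

Call:
drive_tool([
  [[-0.98,-0.5,0.2,0],[-0.98,-0.5,0.2,0],[-0.98,-0.5,0.2,0],[-0.98,-0.5,0.2,0],[-0.98,-0.5,0.2,0],[-0.98,-0.5,0.2,0],[-0.98,-0.5,0.27,-0.006],[-0.98,-0.5,0.27,-0.006],[-0.98,-0.5,0.27,-0.006],[-0.98,-0.5,0.27,-0.006],[-0.98,-0.5,0.27,-0.006],[-0.98,-0.5,0.27,-0.006]],
], jaw=0)

```text
time_s: 1.1
eef_pos: [0.4753, 0.2622, 0.1209]
eef_rot: [-0.0, 0.117, 0.993, -0.001]
wrist_force: [-1.2, 0.4, -0.3]
opening: 1.003
grasp_force: 0.0
```

```bash
python3 - <<'E'
from h import *
plan((.4817,.259,.06,76.9),(.4817,.259,.014,76.9))
p=grab("side")[0]; cv2.imwrite("pics/s1.png",cv2.resize(p[100:250,180:330],(600,600),interpolation=cv2.INTER_CUBIC)[:,:,::-1])
E
```

```text
t 1.10 at [0.4753 0.2622 0.1209] yaw 76.52 tilt 0.15 open 1.003
(np.float64(-0.017), np.float64(-0.004), np.float64(0.152), np.float64(-0.0021)) rows>=1.5
(np.float64(-0.018), np.float64(-0.003), np.float64(0.267), np.float64(-0.0021)) rows>=2.6
```

View pics/s1.png

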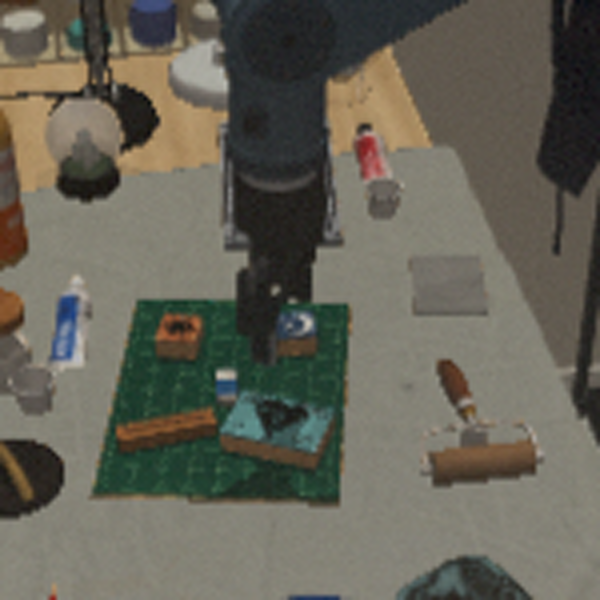

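The hand hangs over the ship block (pixel 275,330, about 12 cm up) with nothing in its path. I descend and grip.

Call:
drive_tool([
  [[-0.017,-0.004,0.15,-0.002],[-0.017,-0.004,0.15,-0.002],[-0.018,-0.003,0.21,-0.002],[-0.018,-0.003,0.265,-0.002],[-0.018,-0.003,0.267,-0.002],[-0.018,-0.003,0.267,-0.002]],
])

```text
time_s: 1.65
eef_pos: [0.4771, 0.2645, 0.0156]
eef_rot: [-0.002, 0.111, 0.994, -0.001]
wrist_force: [0.8, -1.3, -0.3]
opening: 1.002
grasp_force: 0.0
```

Call:
drive_tool([
  [[0,0,0,0],[0,0,0,0],[0,0,0,0],[0,0,0,0],[0,0,0,0],[0,0,0,0],[0,0,0,0],[0,0,0,0]],
], jaw=1)

```text
time_s: 2.32
eef_pos: [0.4804, 0.2649, 0.019]
eef_rot: [0.002, 0.111, 0.994, 0.001]
wrist_force: [-1.7, 0.1, 7.3]
opening: 0.672
grasp_force: 64.2
```

Call:
drive_tool([
  [[0,0,-0.05,0],[0,0,-0.1,0],[0,0,-0.2,0],[0,0,-0.25,0],[0,0,-0.25,0]],
])

```text
time_s: 2.73
eef_pos: [0.4831, 0.2656, 0.1235]
eef_rot: [0.005, 0.111, 0.994, 0.002]
wrist_force: [0.2, 0.0, -0.6]
opening: 0.674
grasp_force: 65.1
```

```bash
python3 - <<'E'
from h import *
x,y=bed(0,61); plan((x,y,.115,98.8))
p=grab("side")[0]; cv2.imwrite("pics/s2.png",cv2.resize(p[100:250,180:330],(600,600),interpolation=cv2.INTER_CUBIC)[:,:,::-1])
E
```

```text
t 2.73 at [0.4831 0.2656 0.1235] yaw 77.20 tilt 0.68 open 0.674
(np.float64(-0.298), np.float64(-0.893), np.float64(0.019), np.float64(-0.12)) rows>=9.0
```

View pics/s2.png

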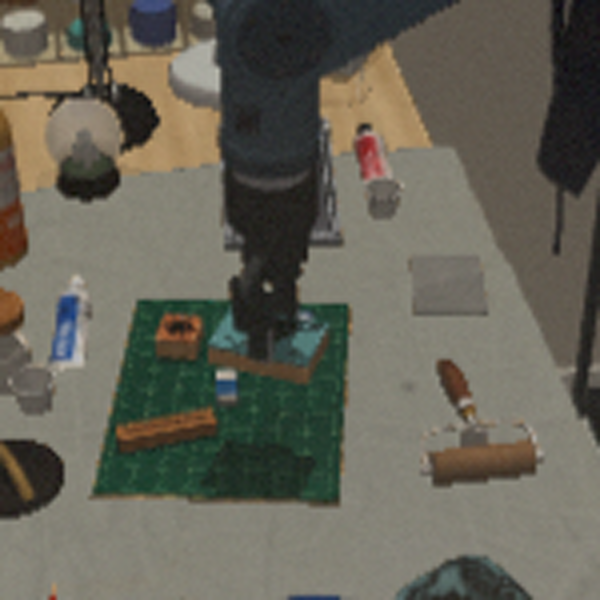

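The ship block is held level (pixel 265,350), the eraser is untouched (227,385) and the spacer is undisturbed. Next I carry the block over the bed.

Call:
drive_tool([
  [[-0.29,-0.88,0,-0.12],[-0.29,-0.88,0,-0.12],[-0.29,-0.88,0,-0.12],[-0.29,-0.88,0,-0.12],[-0.29,-0.88,0,-0.12],[-0.29,-0.88,0,-0.12],[-0.29,-0.88,0,-0.12],[-0.29,-0.88,0,-0.12],[-0.29,-0.88,0,-0.12],[-0.29,-0.88,0,-0.12],[-0.29,-0.88,0,-0.12],[-0.29,-0.88,0,-0.12]],
])

```text
time_s: 3.78
eef_pos: [0.5132, -0.1047, 0.1155]
eef_rot: [-0.001, -0.076, 0.997, 0.001]
wrist_force: [-0.4, -0.0, -0.9]
opening: 0.668
grasp_force: 65.1
```

```bash
python3 - <<'E'
from h import *
x,y=bed(0,61); plan((x,y,.06,98.8),(x,y,.0155,98.8)); print(np.round(ctrl.get_obs()["dq"],3))
for n in("top","side"):
    p=grab(n)[0]; z=.115-.0155+.028
    r=blob(n,p,z,(80,40,90),(97,140,255),(.42,.62,-.2,-.02),15); print(n,r[0].round(4),np.round(r[1]),r[2].round(1))
    cv2.imwrite(f"pics/p1{n}.png",cv2.resize(rect(n,.12,p,(.42,.62,-.25,0)),(375,300))[:,:,::-1])
plan()
E
```

```text
t 3.78 at [ 0.5132 -0.1047  0.1155] yaw 98.67 tilt 0.12 open 0.668
(np.float64(-0.016), np.float64(-0.014), np.float64(0.139), np.float64(-0.0007)) rows>=1.3
(np.float64(-0.016), np.float64(-0.014), np.float64(0.25), np.float64(-0.0007)) rows>=2.4
[ 0.039 -0.011  0.014  0.004  0.004  0.001]
top [ 0.474  -0.1245] [106. 149.] 90.0
side [ 0.4854 -0.0926] [27. 47.] 101.3
t 3.88 at [ 0.5133 -0.1033  0.1157] yaw 98.84 tilt 0.11 open 0.672
```

Call:
drive_tool([
  [[-0.016,-0.014,0.1,-0.001],[-0.016,-0.014,0.14,-0.001],[-0.016,-0.014,0.18,-0.001],[-0.016,-0.014,0.21,-0.001],[-0.016,-0.014,0.23,-0.001],[-0.016,-0.014,0.234,-0.001],[-0.016,-0.014,0.234,-0.001],[-0.016,-0.014,0.234,-0.001],[-0.016,-0.014,0.234,-0.001]],
])

```text
time_s: 4.63
eef_pos: [0.5221, -0.1096, 0.024]
eef_rot: [0.001, -0.078, 0.997, -0.001]
wrist_force: [-0.4, -0.1, -1.5]
opening: 0.672
grasp_force: 65.1
```

```bash
python3 - <<'E'
from h import *
x,y=bed(0,61); plan((x,y,.0155,98.8)); o=ctrl.get_obs(); print(np.round(o["dq"],3),o["wrist_force"])
p=grab("top")[0]; cv2.imwrite("pics/t3.png",cv2.resize(p[140:225,290:400],(776,600),interpolation=cv2.INTER_CUBIC)[:,:,::-1])
E
```

```text
t 4.63 at [ 0.5221 -0.1096  0.024 ] yaw 98.97 tilt 0.12 open 0.672
(np.float64(0.004), np.float64(0.002), np.float64(0.021), np.float64(0.001)) rows>=0.2
[-0.005 -0.002  0.001  0.001 -0.001 -0.001] [-0.43749504 -0.06107517 -1.46075177]
```

View pics/t3.png

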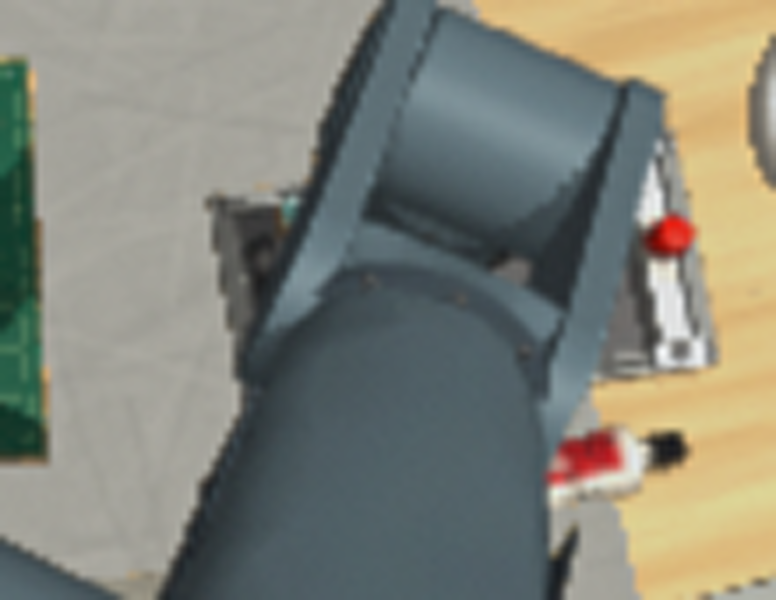

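The arm hides most of the bed from above; only the stop end (210–290, 200–350) and the knob (670,235) show. There is no contact yet, so I lower to the floor gently.

Call:
drive_tool([
  [[0.003,0.002,0.01,0],[0.003,0.002,0.015,0],[0.003,0.002,0.018,0],[0.003,0.002,0.018,0],[0.003,0.002,0.018,0]],
])

```text
time_s: 5.1
eef_pos: [0.5203, -0.109, 0.018]
eef_rot: [0.0, -0.078, 0.997, -0.0]
wrist_force: [-8.5, 1.4, 21.1]
opening: 0.67
grasp_force: 67.8
```

```bash
python3 - <<'E'
from h import *
plan(); o=ctrl.get_obs(); print(o["wrist_force"])
E
```

```text
t 5.10 at [ 0.5203 -0.109   0.018 ] yaw 98.96 tilt 0.02 open 0.670
[-8.50192683  1.38522026 21.13506671]
```

Call:
drive_tool([
  [[0,0,-0.003,0],[0,0,-0.003,0],[0,0,-0.003,0],[0,0,-0.003,0]],
], jaw=0.22)

```text
time_s: 5.43
eef_pos: [0.5198, -0.1088, 0.0167]
eef_rot: [-0.0, -0.078, 0.997, 0.0]
wrist_force: [-0.4, -0.2, 0.1]
opening: 0.777
grasp_force: 0.0
```

Call:
drive_tool([
  [[0,0,-0.05,0],[0,0,-0.12,0],[0,0,-0.2,0],[0,0,-0.24,0],[0,0,-0.24,0]],
])

```text
time_s: 5.85
eef_pos: [0.5227, -0.11, 0.117]
eef_rot: [0.003, -0.078, 0.997, -0.002]
wrist_force: [0.1, -0.4, 0.6]
opening: 0.782
grasp_force: 0.0
```

```bash
python3 - <<'E'
from h import *
plan((.582,.266,.12,111.3)); o=ctrl.get_obs(); print(o["wrist_force"])
E
```

```text
t 5.85 at [ 0.5227 -0.11    0.117 ] yaw 98.97 tilt 0.43 open 0.782
(np.float64(-0.293), np.float64(0.905), np.float64(-0.009), np.float64(-0.0685)) rows>=9.1
[ 0.0601731  -0.35322357  0.61111248]
```

Call:
drive_tool([
  [[-0.298,0.905,0,-0.068],[-0.298,0.905,0,-0.068],[-0.298,0.905,0,-0.068],[-0.298,0.905,0,-0.068],[-0.298,0.905,0,-0.068],[-0.298,0.905,0,-0.068],[-0.298,0.905,0,-0.068],[-0.298,0.905,0,-0.068],[-0.298,0.905,0,-0.068],[-0.298,0.905,0,-0.068],[-0.298,0.905,0,-0.068],[-0.298,0.905,0,-0.068]],
], jaw=0.35)

```text
time_s: 6.85
eef_pos: [0.5802, 0.2672, 0.1112]
eef_rot: [-0.001, -0.185, 0.983, -0.0]
wrist_force: [-0.3, 0.4, 0.7]
opening: 0.651
grasp_force: 0.0
```

```bash
python3 - <<'E'
from h import *
plan((.582,.266,.05,111.3),(.582,.266,.010,111.3))
for n in("top","side"):
    p=grab(n)[0]
    for k,z,lo,hi,B in(("ship",.027,(80,40,80),(97,140,255),(.44,.62,-.2,-.05)),("eraser",.018,(100,120,100),(115,255,255),(.5,.57,.15,.25)),("spacer",.021,(8,140,80),(16,255,255),(.5,.66,.2,.35))):
        try: r=blob(n,p,z,lo,hi,B,9); print(n,k,r[0].round(4),np.round(r[1]),r[2].round(1))
        except Exception as e: print(n,k,"none")
    cv2.imwrite(f"pics/q{n}.png",cv2.resize(rect(n,.02,p,(.44,.66,-.32,.34)),(792,264))[:,:,::-1])
cv2.imwrite("pics/c4.png",np.vstack([cv2.imread("pics/qtop.png"),cv2.imread("pics/qside.png")]))
E
```

```text
t 6.85 at [0.5802 0.2672 0.1112] yaw 111.28 tilt 0.15 open 0.651
(np.float64(-0.003), np.float64(-0.004), np.float64(0.153), np.float64(-0.0001)) rows>=1.5
(np.float64(-0.004), np.float64(-0.004), np.float64(0.253), np.float64(-0.0001)) rows>=2.4
top ship [ 0.5225 -0.1083] [61. 91.] 8.5
top eraser none
top spacer [0.5979 0.2724] [ 4. 17.] 97.6
side ship [ 0.5238 -0.1056] [67. 91.] 9.0
side eraser [0.5319 0.2031] [ 5. 12.] 105.9
side spacer [0.5832 0.2677] [23. 88.] 21.8
```

View pics/c4.png

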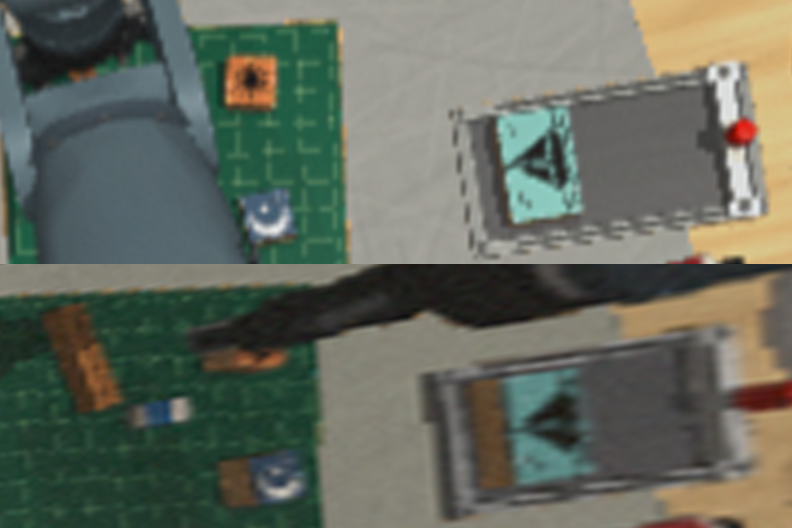

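The ship block lies square in the bed (540,165 in the upper strip), mast toward the stop, within 3 mm of plan. Now I pick the spacer.

Call:
drive_tool([
  [[-0.003,-0.004,0.1,0],[-0.003,-0.004,0.17,0],[-0.003,-0.004,0.22,0],[-0.003,-0.004,0.245,0],[-0.003,-0.004,0.253,0],[-0.003,-0.004,0.253,0],[-0.003,-0.004,0.253,0]],
])

```text
time_s: 7.53
eef_pos: [0.5842, 0.266, 0.0131]
eef_rot: [0.001, -0.184, 0.983, 0.0]
wrist_force: [0.1, 0.6, -0.1]
opening: 0.648
grasp_force: 0.0
```

Call:
drive_tool([
  [[0,0,0,0],[0,0,0,0],[0,0,0,0],[0,0,0,0],[0,0,0,0],[0,0,0,0],[0,0,0,0],[0,0,0,0]],
], jaw=1)

```text
time_s: 8.2
eef_pos: [0.584, 0.2667, 0.0133]
eef_rot: [0.001, -0.184, 0.983, 0.0]
wrist_force: [-0.8, 0.3, 6.0]
opening: 0.21
grasp_force: 59.6
```

Call:
drive_tool([
  [[0,0,-0.05,0],[0,0,-0.1,0],[0,0,-0.18,0],[0,0,-0.23,0],[0,0,-0.25,0],[0,0,-0.25,0],[0,0,-0.25,0]],
])

```text
time_s: 8.78
eef_pos: [0.5826, 0.2663, 0.1112]
eef_rot: [-0.0, -0.184, 0.983, -0.0]
wrist_force: [-0.5, 0.4, -0.9]
opening: 0.212
grasp_force: 58.8
```

```bash
python3 - <<'E'
from h import *
x,y=bed(0,1); plan((x,y,.11,98.8))
for n in("side",):
    p=grab(n)[0]
    for k,z,lo,hi,B in(("eraser",.018,(100,120,70),(115,255,255),(.5,.57,.15,.25)),("spacer",.121,(8,140,60),(16,255,255),(.5,.66,.2,.35))):
        try: r=blob(n,p,z,lo,hi,B,9); print(n,k,r[0].round(4),np.round(r[1]),r[2].round(1))
        except Exception as e: print(n,k,"none")
E
```

```text
t 8.78 at [0.5826 0.2663 0.1112] yaw 111.21 tilt 0.01 open 0.212
(np.float64(0.517), np.float64(-0.965), np.float64(0.003), np.float64(0.0689)) rows>=10.5
side eraser [0.5365 0.2051] [16. 19.] 8.1
side spacer [0.5532 0.2599] [30. 50.] 96.3
```

Call:
drive_tool([
  [[0.517,-0.965,0,0.069],[0.517,-0.965,0,0.069],[0.517,-0.965,0,0.069],[0.517,-0.965,0,0.069],[0.517,-0.965,0,0.069],[0.517,-0.965,0,0.069],[0.517,-0.965,0,0.069],[0.517,-0.965,0,0.069],[0.517,-0.965,0,0.069],[0.517,-0.965,0,0.069],[0.517,-0.965,0,0.069],[0.517,-0.965,0,0.069]],
])

```text
time_s: 9.83
eef_pos: [0.5281, -0.1726, 0.1098]
eef_rot: [-0.001, -0.074, 0.997, 0.0]
wrist_force: [0.7, -0.0, -0.5]
opening: 0.208
grasp_force: 58.9
```

Call:
drive_tool([
  [[0,0,0,0],[0,0,0,0],[0,0,0,0]],
])

```text
time_s: 10.08
eef_pos: [0.5292, -0.1667, 0.1106]
eef_rot: [-0.001, -0.077, 0.997, 0.001]
wrist_force: [-0.3, 0.2, -0.3]
opening: 0.21
grasp_force: 58.9
```

```bash
python3 - <<'E'
from h import *
x,y=bed(0,1); plan((x,y,.02,98.8),(x,y,.0125,98.8))
p=grab("side")[0]; cv2.imwrite("pics/s5.png",cv2.resize(p[100:200,200:300],(600,600),interpolation=cv2.INTER_CUBIC)[:,:,::-1])
E
```

```text
t 10.08 at [ 0.5292 -0.1667  0.1106] yaw 98.86 tilt 0.13 open 0.210
(np.float64(-0.0), np.float64(-0.005), np.float64(0.227), np.float64(0.0003)) rows>=2.2
(np.float64(-0.0), np.float64(-0.005), np.float64(0.245), np.float64(0.0003)) rows>=2.4
```

View pics/s5.png

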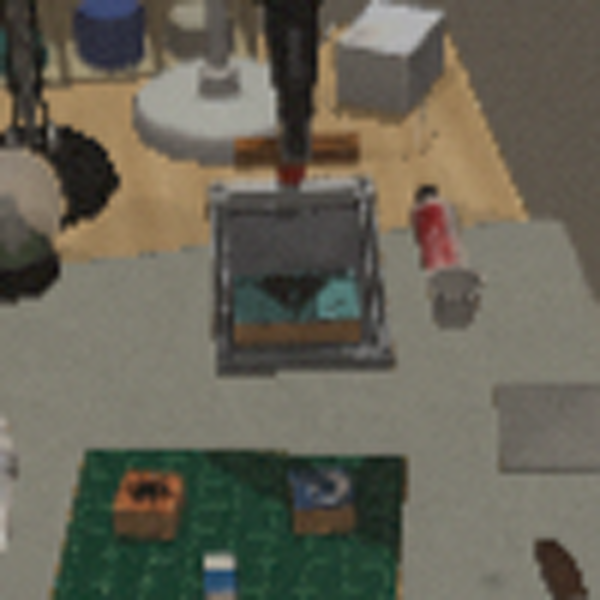

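The spacer is held level and centred (295,150), clear of everything. I lower it to the floor.

Call:
drive_tool([
  [[0,-0.01,0.08,0],[0,-0.01,0.14,0],[0,-0.01,0.19,0],[0,-0.01,0.22,0],[0,-0.01,0.235,0],[0,-0.01,0.245,0],[0,-0.01,0.25,0],[0,-0.01,0.25,0],[0,-0.01,0.25,0],[0,-0.01,0.25,0]],
])

```text
time_s: 10.97
eef_pos: [0.5312, -0.1727, 0.0127]
eef_rot: [0.001, -0.077, 0.997, -0.001]
wrist_force: [-0.6, -0.1, -0.3]
opening: 0.207
grasp_force: 58.9
```

Call:
drive_tool([
  [[0,0,0,0],[0,0,0,0]],
])

```text
time_s: 11.13
eef_pos: [0.5309, -0.1726, 0.0123]
eef_rot: [0.001, -0.077, 0.997, -0.0]
wrist_force: [-0.7, -0.4, 2.0]
opening: 0.209
grasp_force: 59.2
```

Touching at z≈0.012, as predicted. Release.

Call:
drive_tool([
  [[0,0,0,0],[0,0,0,0],[0,0,0,0],[0,0,0,0]],
], jaw=0.68)

```text
time_s: 11.47
eef_pos: [0.5303, -0.1723, 0.0117]
eef_rot: [-0.0, -0.077, 0.997, 0.0]
wrist_force: [0.3, -0.2, -0.2]
opening: 0.32
grasp_force: 0.0
```

Call:
drive_tool([
  [[0,0,-0.05,0],[0,0,-0.12,0],[0,0,-0.2,0],[0,0,-0.25,0],[0,0,-0.25,0],[0,0,-0.25,0]],
])

```text
time_s: 11.97
eef_pos: [0.5313, -0.1728, 0.1131]
eef_rot: [0.001, -0.077, 0.997, -0.001]
wrist_force: [-0.8, -0.4, -0.6]
opening: 0.318
grasp_force: 0.0
```

```bash
python3 - <<'E'
from h import *
plan((.591,.1334,.11,86),(.48,.119,.11,102.2),(.54,.05,.11,90)); o=ctrl.get_obs(); print(o["wrist_force"])
E
```

```text
t 11.97 at [ 0.5313 -0.1728  0.1131] yaw 98.79 tilt 0.19 open 0.318
(np.float64(-0.264), np.float64(0.734), np.float64(0.007), np.float64(0.071)) rows>=7.5
(np.float64(0.015), np.float64(0.741), np.float64(0.006), np.float64(-0.019)) rows>=7.1
(np.float64(-0.107), np.float64(0.547), np.float64(0.007), np.float64(0.0488)) rows>=5.3
[-0.83069621 -0.43994355 -0.61853052]
```

Call:
drive_tool([
  [[-0.264,0.734,0,0.071],[-0.264,0.734,0,0.071],[-0.264,0.734,0,0.071],[-0.264,0.734,0,0.071],[-0.264,0.734,0,0.071],[-0.264,0.734,0,0.071],[-0.264,0.734,0,0.071],[-0.264,0.734,0,0.071],[-0.264,0.734,0,0.071],[-0.264,0.734,0,0.071],[-0.264,0.734,0,0.071],[-0.264,0.734,0,0.071]],
], jaw=0.22)

```text
time_s: 12.97
eef_pos: [0.5893, 0.1326, 0.1107]
eef_rot: [-0.001, 0.036, 0.999, -0.0]
wrist_force: [0.3, -0.7, 0.1]
opening: 0.779
grasp_force: 0.0
```

```bash
python3 - <<'E'
from h import *
plan((.591,.1334,.05,86),(.591,.1334,.0135,86))
for n in("top","side"):
    p=grab(n)[0]
    for k,z,lo,hi,B in(("ship",.027,(80,40,80),(97,140,255),(.44,.62,-.2,-.05)),("spacer",.020,(5,100,60),(18,255,255),(.45,.6,-.22,-.12)),("moon",.028,(100,60,30),(125,255,255),(.44,.54,.06,.165)),("eraser",.018,(100,120,70),(115,255,255),(.5,.57,.15,.25))):
        try: r=blob(n,p,z,lo,hi,B,9); print(n,k,r[0].round(4),np.round(r[1]),r[2].round(1))
        except Exception as e: print(n,k,"none")
E
```

```text
t 12.97 at [0.5893 0.1326 0.1107] yaw 85.93 tilt 0.10 open 0.779
(np.float64(-0.004), np.float64(0.002), np.float64(0.152), np.float64(-0.0004)) rows>=1.5
(np.float64(-0.005), np.float64(0.002), np.float64(0.243), np.float64(-0.0004)) rows>=2.3
top ship [ 0.5224 -0.1084] [61. 90.] 8.7
top spacer [ 0.5276 -0.1709] [23. 93.] 8.7
top moon [0.465 0.158] [0. 0.] 0.0
top eraser [0.5337 0.2033] [18. 20.] 9.5
side ship [ 0.5235 -0.1042] [64. 92.] 6.4
side spacer [ 0.5288 -0.1664] [31. 91.] 9.6
side moon [0.4875 0.1205] [26. 37.] 101.7
side eraser [0.5361 0.2051] [16. 20.] 4.4
```

Call:
drive_tool([
  [[-0.005,0.002,0.1,0],[-0.005,0.002,0.17,0],[-0.005,0.002,0.21,0],[-0.005,0.002,0.235,0],[-0.005,0.002,0.245,0],[-0.005,0.002,0.245,0],[-0.005,0.002,0.245,0]],
])

```text
time_s: 13.65
eef_pos: [0.5929, 0.1343, 0.0148]
eef_rot: [0.001, 0.035, 0.999, 0.0]
wrist_force: [-0.9, 0.0, 0.1]
opening: 0.783
grasp_force: 0.0
```

Call:
drive_tool([
  [[0,0,0,0],[0,0,0,0],[0,0,0,0],[0,0,0,0],[0,0,0,0],[0,0,0,0],[0,0,0,0]],
], jaw=1)

```text
time_s: 14.23
eef_pos: [0.5934, 0.1347, 0.0155]
eef_rot: [0.002, 0.035, 0.999, 0.0]
wrist_force: [-0.2, -0.6, 5.4]
opening: 0.448
grasp_force: 61.0
```

Call:
drive_tool([
  [[0,0,-0.05,0],[0,0,-0.1,0],[0,0,-0.18,0],[0,0,-0.23,0],[0,0,-0.25,0],[0,0,-0.25,0],[0,0,-0.25,0],[0,0,-0.25,0]],
])

```text
time_s: 14.9
eef_pos: [0.5906, 0.1346, 0.1118]
eef_rot: [-0.001, 0.035, 0.999, -0.0]
wrist_force: [-0.6, -0.5, -0.8]
opening: 0.45
grasp_force: 60.5
```

```bash
python3 - <<'E'
from h import *
x,y=bed(-26,-52); plan((x,y,.11,98.8)); print(x,y)
E
```

```text
t 14.90 at [0.5906 0.1346 0.1118] yaw 86.01 tilt 0.17 open 0.450
(np.float64(0.134), np.float64(-0.91), np.float64(0.005), np.float64(-0.0711)) rows>=8.8
0.5118613255691595 -0.22476550757860572
```

Call:
drive_tool([
  [[0.134,-0.91,0,-0.071],[0.134,-0.91,0,-0.071],[0.134,-0.91,0,-0.071],[0.134,-0.91,0,-0.071],[0.134,-0.91,0,-0.071],[0.134,-0.91,0,-0.071],[0.134,-0.91,0,-0.071],[0.134,-0.91,0,-0.071],[0.134,-0.91,0,-0.071],[0.134,-0.91,0,-0.071],[0.134,-0.91,0,-0.071],[0.134,-0.91,0,-0.071]],
])

```text
time_s: 15.9
eef_pos: [0.5122, -0.2239, 0.1121]
eef_rot: [-0.001, -0.076, 0.997, 0.001]
wrist_force: [0.5, -0.1, -1.1]
opening: 0.448
grasp_force: 60.6
```

Call:
drive_tool([
  [[0,0,0,0],[0,0,0,0],[0,0,0,0]],
])

```text
time_s: 16.15
eef_pos: [0.5134, -0.2233, 0.1134]
eef_rot: [-0.0, -0.078, 0.997, 0.0]
wrist_force: [-0.8, -0.1, -0.0]
opening: 0.45
grasp_force: 60.6
```

```bash
python3 - <<'E'
from h import *
x,y=bed(-26,-52); plan((x,y,.02,98.8),(x,y,.0145,98.8))
E
```

```text
t 16.15 at [ 0.5134 -0.2233  0.1134] yaw 98.91 tilt 0.03 open 0.450
(np.float64(0.004), np.float64(-0.003), np.float64(0.234), np.float64(0.0006)) rows>=2.2
(np.float64(0.004), np.float64(-0.003), np.float64(0.247), np.float64(0.0006)) rows>=2.4
```

Call:
drive_tool([
  [[0.004,-0.003,0.08,0],[0.004,-0.003,0.14,0],[0.004,-0.003,0.19,0],[0.004,-0.003,0.22,0],[0.004,-0.003,0.235,0],[0.004,-0.003,0.245,0],[0.004,-0.003,0.25,0],[0.004,-0.003,0.25,0],[0.004,-0.003,0.25,0],[0.004,-0.003,0.25,0],[0.004,-0.003,0.25,0]],
])

```text
time_s: 17.07
eef_pos: [0.5124, -0.2266, 0.0146]
eef_rot: [0.001, -0.077, 0.997, -0.001]
wrist_force: [-0.6, 0.5, 2.5]
opening: 0.448
grasp_force: 61.0
```

Call:
drive_tool([
  [[0,0,0,0],[0,0,0,0],[0,0,0,0],[0,0,0,0]],
], jaw=0.46)

```text
time_s: 17.4
eef_pos: [0.5117, -0.2262, 0.0137]
eef_rot: [0.0, -0.077, 0.997, -0.0]
wrist_force: [1.2, -0.0, 0.1]
opening: 0.541
grasp_force: 0.0
```

Call:
drive_tool([
  [[0,0,-0.05,0],[0,0,-0.12,0],[0,0,-0.2,0],[0,0,-0.25,0],[0,0,-0.25,0],[0,0,-0.25,0]],
])

```text
time_s: 17.9
eef_pos: [0.5126, -0.2268, 0.1152]
eef_rot: [0.001, -0.077, 0.997, -0.001]
wrist_force: [0.0, -0.7, -0.8]
opening: 0.536
grasp_force: 0.0
```

```bash
python3 - <<'E'
from h import *
plan((.48,.119,.112,102.2))
E
```

```text
t 17.90 at [ 0.5126 -0.2268  0.1152] yaw 98.79 tilt 0.19 open 0.536
(np.float64(-0.052), np.float64(0.867), np.float64(0.006), np.float64(-0.019)) rows>=8.3
```

Call:
drive_tool([
  [[-0.052,0.867,0,-0.019],[-0.052,0.867,0,-0.019],[-0.052,0.867,0,-0.019],[-0.052,0.867,0,-0.019],[-0.052,0.867,0,-0.019],[-0.052,0.867,0,-0.019],[-0.052,0.867,0,-0.019],[-0.052,0.867,0,-0.019],[-0.052,0.867,0,-0.019],[-0.052,0.867,0,-0.019],[-0.052,0.867,0,-0.019],[-0.052,0.867,0,-0.019]],
], jaw=0.22)

```text
time_s: 18.9
eef_pos: [0.4788, 0.119, 0.1127]
eef_rot: [-0.001, -0.106, 0.994, -0.0]
wrist_force: [1.0, 0.1, -0.8]
opening: 0.778
grasp_force: 0.0
```

```bash
python3 - <<'E'
from h import *
plan((.48,.119,.05,102.2),(.48,.119,.0125,102.2))
for n in("top","side"):
    p=grab(n)[0]
    for k,z,lo,hi,B in(("ship",.027,(80,40,80),(97,140,255),(.44,.62,-.2,-.05)),("spacer",.020,(5,100,60),(18,255,255),(.45,.6,-.195,-.14)),("sun",.027,(5,120,60),(16,255,255),(.47,.55,-.27,-.195))):
        try: r=blob(n,p,z,lo,hi,B,9); print(n,k,r[0].round(4),np.round(r[1]),r[2].round(1))
        except Exception as e: print(n,k,"none")
    cv2.imwrite(f"pics/q{n}.png",cv2.resize(rect(n,.028,p,(.41,.63,-.34,.3)),(792,272))[:,:,::-1])
cv2.imwrite("pics/c5.png",np.vstack([cv2.imread("pics/qtop.png"),cv2.imread("pics/qside.png")]))
E
```

```text
t 18.90 at [0.4788 0.119  0.1127] yaw 102.20 tilt 0.10 open 0.778
(np.float64(-0.003), np.float64(-0.001), np.float64(0.157), np.float64(-0.0)) rows>=1.5
(np.float64(-0.003), np.float64(-0.001), np.float64(0.251), np.float64(-0.0)) rows>=2.4
top ship [ 0.5224 -0.1083] [61. 91.] 8.5
top spacer [ 0.5276 -0.171 ] [23. 93.] 8.7
top sun [ 0.5101 -0.2241] [42. 43.] 98.4
side ship [ 0.5469 -0.1025] [44. 64.] 99.5
side spacer [ 0.5535 -0.16  ] [36. 41.] 11.3
side sun none
```

View pics/c5.png

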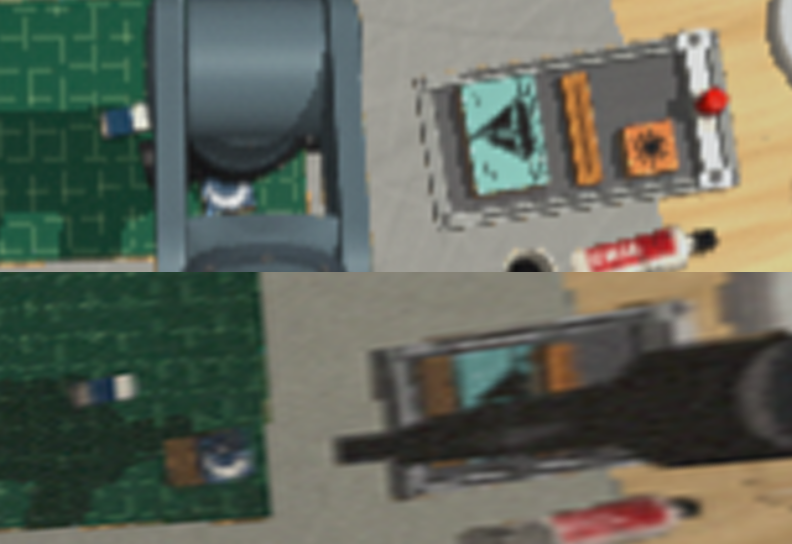

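The ship, spacer and sun lie square in the bed (505,135 / 580,127 / 650,148 in the upper strip). The moon is still on the mat (228,195), under the hand, and I pick it now.

Call:
drive_tool([
  [[-0.003,-0.001,0.1,0],[-0.003,-0.001,0.17,0],[-0.003,-0.001,0.22,0],[-0.003,-0.001,0.245,0],[-0.003,-0.001,0.252,0],[-0.003,-0.001,0.252,0],[-0.003,-0.001,0.252,0]],
])

```text
time_s: 19.58
eef_pos: [0.4817, 0.1192, 0.0139]
eef_rot: [0.001, -0.106, 0.994, -0.0]
wrist_force: [0.5, -0.2, -0.3]
opening: 0.777
grasp_force: 0.0
```

Call:
drive_tool([
  [[0,0,0,0],[0,0,0,0],[0,0,0,0],[0,0,0,0],[0,0,0,0],[0,0,0,0],[0,0,0,0]],
], jaw=1)

```text
time_s: 20.17
eef_pos: [0.482, 0.1196, 0.0145]
eef_rot: [0.001, -0.106, 0.994, -0.0]
wrist_force: [-1.1, -0.1, 7.2]
opening: 0.455
grasp_force: 60.7
```

Call:
drive_tool([
  [[0,0,-0.05,0],[0,0,-0.1,0],[0,0,-0.18,0],[0,0,-0.23,0],[0,0,-0.25,0],[0,0,-0.25,0],[0,0,-0.25,0],[0,0,-0.25,0]],
])

```text
time_s: 20.83
eef_pos: [0.4794, 0.1196, 0.1115]
eef_rot: [-0.001, -0.106, 0.994, 0.0]
wrist_force: [0.2, -0.2, -0.9]
opening: 0.449
grasp_force: 60.7
```

```bash
python3 - <<'E'
from h import *
x,y=bed(26,-52); plan((x,y,.11,98.8)); print(x,y)
E
```

```text
t 20.83 at [0.4794 0.1196 0.1115] yaw 102.21 tilt 0.14 open 0.449
(np.float64(-0.027), np.float64(-0.866), np.float64(0.003), np.float64(0.0189)) rows>=8.3
0.5632492014043803 -0.21681024409183575
```

Call:
drive_tool([
  [[-0.027,-0.866,0,0.019],[-0.027,-0.866,0,0.019],[-0.027,-0.866,0,0.019],[-0.027,-0.866,0,0.019],[-0.027,-0.866,0,0.019],[-0.027,-0.866,0,0.019],[-0.027,-0.866,0,0.019],[-0.027,-0.866,0,0.019],[-0.027,-0.866,0,0.019],[-0.027,-0.866,0,0.019],[-0.027,-0.866,0,0.019],[-0.027,-0.866,0,0.019]],
])

```text
time_s: 21.83
eef_pos: [0.5632, -0.2151, 0.1112]
eef_rot: [-0.001, -0.077, 0.997, 0.001]
wrist_force: [-0.7, 0.8, -1.3]
opening: 0.448
grasp_force: 60.8
```

Call:
drive_tool([
  [[0,0,0,0],[0,0,0,0],[0,0,0,0]],
])

```text
time_s: 22.08
eef_pos: [0.5643, -0.2154, 0.1129]
eef_rot: [-0.0, -0.077, 0.997, 0.0]
wrist_force: [-0.3, 1.0, -0.8]
opening: 0.446
grasp_force: 60.8
```

```bash
python3 - <<'E'
from h import *
x,y=bed(26,-52); plan((x,y,.02,98.8),(x,y,.0135,98.8))
E
```

```text
t 22.08 at [ 0.5643 -0.2154  0.1129] yaw 98.88 tilt 0.01 open 0.446
(np.float64(0.003), np.float64(-0.003), np.float64(0.232), np.float64(0.0004)) rows>=2.2
(np.float64(0.003), np.float64(-0.003), np.float64(0.249), np.float64(0.0004)) rows>=2.4
```

Call:
drive_tool([
  [[0.003,-0.003,0.08,0],[0.003,-0.003,0.14,0],[0.003,-0.003,0.19,0],[0.003,-0.003,0.22,0],[0.003,-0.003,0.235,0],[0.003,-0.003,0.245,0],[0.003,-0.003,0.251,0],[0.003,-0.003,0.251,0],[0.003,-0.003,0.251,0],[0.003,-0.003,0.251,0],[0.003,-0.003,0.251,0]],
])

```text
time_s: 23.0
eef_pos: [0.5642, -0.2186, 0.0136]
eef_rot: [0.001, -0.077, 0.997, -0.001]
wrist_force: [0.1, 0.6, 3.3]
opening: 0.449
grasp_force: 61.2
```

Call:
drive_tool([
  [[0,0,0,0],[0,0,0,0],[0,0,0,0],[0,0,0,0]],
], jaw=0.46)

```text
time_s: 23.33
eef_pos: [0.5633, -0.2181, 0.0125]
eef_rot: [-0.0, -0.077, 0.997, 0.0]
wrist_force: [-0.9, -0.6, -0.6]
opening: 0.538
grasp_force: 0.0
```

Call:
drive_tool([
  [[0,0,-0.05,0],[0,0,-0.12,0],[0,0,-0.2,0],[0,0,-0.3,0],[0,0,-0.3,0],[0,0,-0.3,0]],
])

```text
time_s: 23.83
eef_pos: [0.5653, -0.2193, 0.1359]
eef_rot: [0.003, -0.077, 0.997, -0.002]
wrist_force: [0.2, -0.2, -0.3]
opening: 0.541
grasp_force: 0.0
```

```bash
python3 - <<'E'
from h import *
x,y=.545,-.272; plan((x,y,.13,8.8),(x,y,.13,98.8)); print(bed(0,-105))
E
```

```text
t 23.83 at [ 0.5653 -0.2193  0.1359] yaw 98.79 tilt 0.38 open 0.541
(np.float64(0.07), np.float64(-0.122), np.float64(0.015), np.float64(0.4999)) rows>=12.6
(np.float64(0.07), np.float64(-0.122), np.float64(0.015), np.float64(-0.0001)) rows>=1.4
[ 0.54566351 -0.27316398]
```

Call:
drive_tool([
  [[0.068,-0.122,0,0],[0.068,-0.122,0,0],[0.068,-0.122,0,0],[0.068,-0.122,0,0],[0.068,-0.122,0,0],[0.068,-0.122,0,0]],
])

```text
time_s: 24.33
eef_pos: [0.5438, -0.2694, 0.1317]
eef_rot: [-0.0, -0.077, 0.997, 0.001]
wrist_force: [0.2, 0.1, -0.2]
opening: 0.541
grasp_force: 0.0
```

```bash
python3 - <<'E'
from h import *
x,y=.5455,-.272; plan((x,y,.06,98.8),(x,y,.036,98.8))
p=grab("side")[0]; cv2.imwrite("pics/s6.png",cv2.resize(p[110:200,210:300],(600,600),interpolation=cv2.INTER_CUBIC)[:,:,::-1])
E
```

```text
t 24.33 at [ 0.5438 -0.2694  0.1317] yaw 98.82 tilt 0.09 open 0.541
(np.float64(-0.003), np.float64(-0.007), np.float64(0.179), np.float64(0.0001)) rows>=1.7
(np.float64(-0.003), np.float64(-0.007), np.float64(0.239), np.float64(0.0001)) rows>=2.3
```

View pics/s6.png

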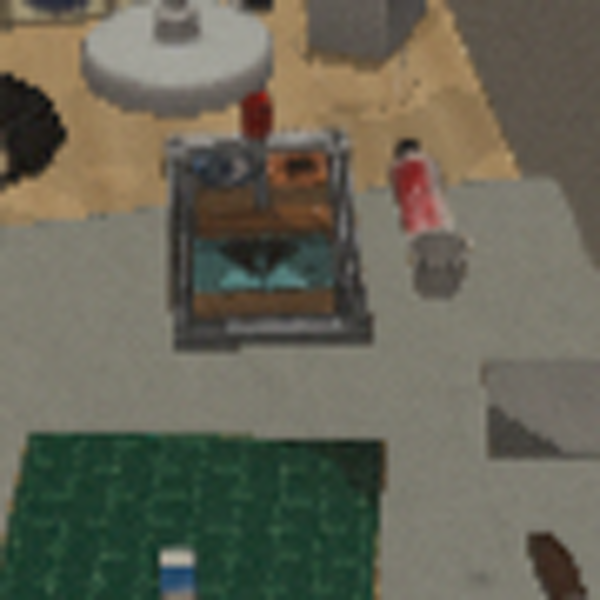

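All four pieces are in the bed: moon (225,165), sun (298,168), spacer (260,210), ship (262,265). The knob is at (257,115) and the cup (440,265) and eraser are untouched. I descend on the knob and grip it.

Call:
drive_tool([
  [[-0.003,-0.007,0.08,0],[-0.003,-0.007,0.14,0],[-0.003,-0.007,0.19,0],[-0.003,-0.007,0.225,0],[-0.003,-0.007,0.236,0],[-0.003,-0.007,0.236,0],[-0.003,-0.007,0.236,0],[-0.003,-0.007,0.236,0]],
])

```text
time_s: 25.05
eef_pos: [0.5466, -0.2736, 0.0397]
eef_rot: [0.001, -0.077, 0.997, -0.001]
wrist_force: [0.7, 0.6, 0.2]
opening: 0.543
grasp_force: 0.0
```

Call:
drive_tool([
  [[0,0,0,0],[0,0,0,0],[0,0,0,0],[0,0,0,0],[0,0,0,0],[0,0,0,0]],
], jaw=1)

```text
time_s: 25.55
eef_pos: [0.5462, -0.2733, 0.0396]
eef_rot: [0.001, -0.077, 0.997, -0.0]
wrist_force: [-0.8, 1.8, 5.4]
opening: 0.217
grasp_force: 58.4
```

Call:
drive_tool([
  [[0,0.01,0,0],[0,0.03,0,0],[0,0.05,0,0],[0,0.07,0,0],[0,0.09,0,0],[0,0.11,0,0],[0,0.13,0,0],[0,0.145,0,0],[0,0.16,0,0],[0,0.17,0,0],[0,0.17,0,0],[0,0.17,0,0]],
])

```text
time_s: 26.55
eef_pos: [0.5357, -0.2057, 0.0396]
eef_rot: [0.001, -0.077, 0.997, -0.001]
wrist_force: [-3.2, -0.5, 9.2]
opening: 0.216
grasp_force: 59.8
```

```bash
python3 - <<'E'
from h import *
o=ctrl.get_obs(); plan(); print(o["wrist_force"]); p0=np.array([.5462,-.2733]); d=np.array(o["eef_pos"])[:2]-p0; print("along",d@[-.153,.988],"lat",d@[.988,.153])
p=grab("side")[0]; cv2.imwrite("pics/s7.png",cv2.resize(p[100:190,210:300],(600,600),interpolation=cv2.INTER_CUBIC)[:,:,::-1])
E
```

```text
t 26.55 at [ 0.5357 -0.2057  0.0396] yaw 98.81 tilt 0.11 open 0.216
[-3.18442709 -0.4719179   9.16263183]
along 0.0683958115905925 lat -1.0468003680411038e-05
```

View pics/s7.png

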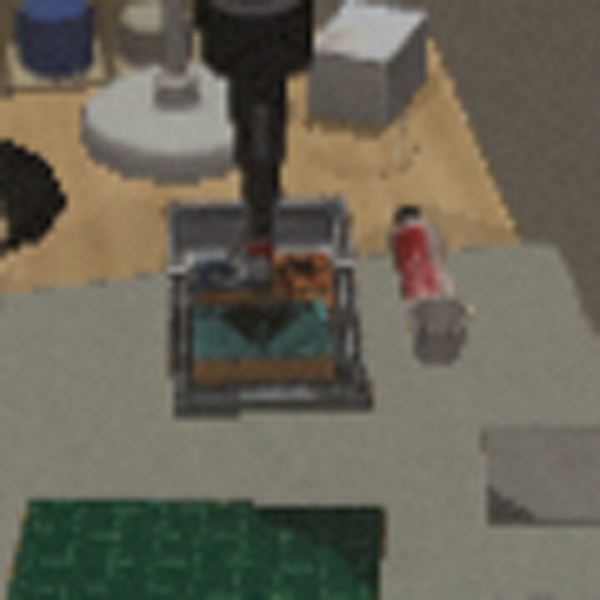

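The bar has moved 68 mm. The cuts, spacer and ship are closing up square, and the ship has about 20 mm to go to the stop.

Call:
drive_tool([
  [[0,0.008,0,0],[0,0.016,0,0],[0,0.024,0,0],[0,0.032,0,0],[0,0.038,0,0],[0,0.044,0,0],[0,0.048,0,0],[0,0.048,0,0]],
])

```text
time_s: 27.27
eef_pos: [0.5329, -0.1875, 0.0396]
eef_rot: [0.001, -0.077, 0.997, -0.001]
wrist_force: [-1.9, -3.6, 7.4]
opening: 0.217
grasp_force: 59.6
```

Call:
drive_tool([
  [[0,0.003,0,0],[0,0.006,0,0],[0,0.008,0,0],[0,0.008,0,0]],
])

```text
time_s: 27.6
eef_pos: [0.5326, -0.1853, 0.0396]
eef_rot: [0.001, -0.077, 0.997, -0.002]
wrist_force: [-1.3, -8.2, 5.0]
opening: 0.217
grasp_force: 59.4
```

```bash
python3 - <<'E'
from h import *
o=ctrl.get_obs(); plan(); print(o["wrist_force"]); p0=np.array([.5462,-.2733]); d=np.array(o["eef_pos"])[:2]-p0; print("along",d@[-.153,.988],"lat",d@[.988,.153])
E
```

```text
t 27.60 at [ 0.5326 -0.1853  0.0396] yaw 98.80 tilt 0.26 open 0.217
[-1.29686042 -8.18539364  5.03442602]
along 0.08904547748166956 lat -3.7398699860389975e-06
```

Call:
drive_tool([
  [[0,0.003,0,0],[0,0.006,0,0],[0,0.008,0,0],[0,0.008,0,0],[0,0.008,0,0]],
])

```text
time_s: 28.02
eef_pos: [0.5326, -0.1852, 0.0396]
eef_rot: [0.002, -0.077, 0.997, -0.004]
wrist_force: [-1.2, -18.3, -0.3]
opening: 0.214
grasp_force: 59.0
```

Call:
drive_tool([
  [[0,0.003,0,0],[0,0.006,0,0],[0,0.006,0,0],[0,0.006,0,0]],
])

```text
time_s: 28.35
eef_pos: [0.5326, -0.185, 0.0397]
eef_rot: [0.002, -0.077, 0.997, -0.006]
wrist_force: [-0.4, -27.3, -5.6]
opening: 0.217
grasp_force: 58.9
```

```bash
python3 - <<'E'
from h import *
o=ctrl.get_obs(); plan(); print(o["wrist_force"]); p0=np.array([.5462,-.2733]); d=np.array(o["eef_pos"])[:2]-p0; print("along",d@[-.153,.988])
E
```

```text
t 28.35 at [ 0.5326 -0.185   0.0397] yaw 98.78 tilt 0.74 open 0.217
[ -0.41507645 -27.2739357   -5.63950713]
along 0.08929588120356025
```

Stalled at 27 N, so the row is tight. I ease off most of the load, let go and rise.

Call:
drive_tool([
  [[0,-0.005,0,0],[0,-0.01,0,0],[0,-0.01,0,0]],
])

```text
time_s: 28.6
eef_pos: [0.5326, -0.1852, 0.0396]
eef_rot: [0.001, -0.076, 0.997, -0.003]
wrist_force: [-1.6, -13.2, 4.3]
opening: 0.216
grasp_force: 59.9
```

Call:
drive_tool([
  [[0,0,0,0],[0,0,0,0],[0,0,0,0],[0,0,0,0]],
], jaw=0.46)

```text
time_s: 28.93
eef_pos: [0.531, -0.1812, 0.0377]
eef_rot: [-0.0, -0.077, 0.997, 0.0]
wrist_force: [0.4, 0.6, -0.2]
opening: 0.542
grasp_force: 0.0
```

Call:
drive_tool([
  [[0,0,-0.05,0],[0,0,-0.12,0],[0,0,-0.2,0],[0,0,-0.3,0],[0,0,-0.35,0],[0,0.1,-0.35,0],[0,0.2,-0.35,0],[0,0.3,-0.35,0],[0,0.5,-0.35,0],[0,0.6,-0.35,0],[0,0.7,-0.35,0],[0,0.7,-0.35,0]],
])

```text
time_s: 29.93
eef_pos: [0.4873, 0.0976, 0.178]
eef_rot: [-0.0, -0.077, 0.997, 0.0]
wrist_force: [0.5, -0.0, 0.4]
opening: 0.538
grasp_force: 0.0
```

```bash
python3 - <<'E'
from h import *
plan()
p=grab("top")[0]
for k,z,lo,hi,B in(("ship",.027,(80,40,80),(97,140,255),(.44,.62,-.15,-.02)),("spacer",.020,(5,100,60),(18,255,255),(.45,.6,-.145,-.115)),("sun",.027,(5,120,60),(16,255,255),(.45,.54,-.2,-.13)),("moon",.027,(100,60,30),(125,255,255),(.5,.6,-.2,-.12)),("knob",.041,(0,180,100),(4,255,255),(.4,.6,-.35,-.12)),("eraser",.018,(100,120,70),(115,255,255),(.5,.57,.15,.25))):
    try:
        r=blob("top",p,z,lo,hi,B,9); c,s=np.cos(A),np.sin(A); print(k,r[0].round(4),np.round(r[1]),r[2].round(1),"bed",(np.array([[c,s],[-s,c]])@(r[0]-O)*1e3).round(1))
    except Exception as e: print(k,"none")
cv2.imwrite("pics/fin.png",cv2.resize(p[140:225,290:400],(776,600),interpolation=cv2.INTER_CUBIC)[:,:,::-1])
E
```

```text
t 29.93 at [0.4873 0.0976 0.178 ] yaw 98.84 tilt 0.05 open 0.538
ship [ 0.5193 -0.0862] [59. 90.] 8.7 bed [ 2.5 83.8]
spacer [ 0.521  -0.1296] [26. 93.] 8.3 bed [-2.4 40.7]
sun [ 0.507  -0.1555] [51. 66.] 0.0 bed [-20.2  17.2]
moon [ 0.5521 -0.1523] [36. 40.] 6.3 bed [24.8 13.4]
knob [ 0.533 -0.186] [18. 20.] 90.0 bed [  0.8 -16.9]
eraser [0.5339 0.2037] [18. 19.] 6.3 bed [ 61.3 368. ]
```

View pics/fin.png

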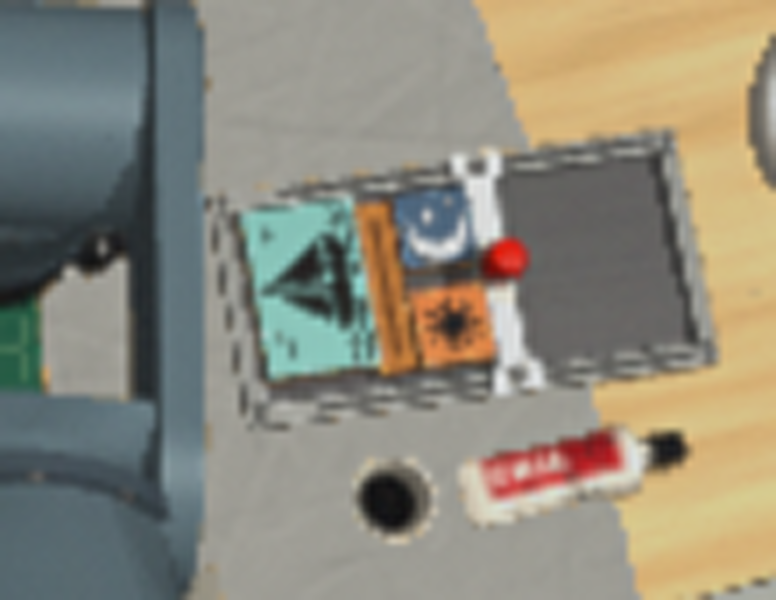

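The row is closed up: ship (310,290) against the stop with its mast left, spacer (390,290), moon (433,228) behind sun (453,325), and the bar flush at (500,258). The hand is clear, so I hand in.

```bash
python3 -c "
from bench import ctrl
print(ctrl.hand_in())"
```

```text
the job is handed in; nothing more can be done
None
```

The forme is made up and handed in: ship, spacer, then sun and moon side by side. The bar is closed up tight at about 0.089 by my measurement, the gripper is clear, and the eraser and cup were left alone. The hand-in returned no verdict.

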